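# Find the hidden release of the key-blank box

## Task

The blue key-blank box has no handle: its tray is held by a release button hidden among the six identical grey covers set into its flat top, and only that one gives when pressed. With a fingertip, feel from cover to cover until you find it, press it in so that the tray springs out, then let go and leave the tray fully out. Do not pick up, push or shift anything that stands on the box or around it.

Things in the scene. Friction and masses are not known exactly. Their poses are not given: they have to be found in the camera images.
- stock_box: Blue case fixed to the counter, 180 (x) x 400 (y) x 90 mm high; origin at the centre of its underside; +x from its front (tray side, towards the robot) to its back, z up. In its flat top, 2 rows of 3 mid-grey covers, 49 mm square in 52 mm openings, faces recessed 2 mm. All look alike: five are rigid blanks, one (any of them, differs every time) is the release button.
- cover1 (a point): Centre of the face of one cover (front row, +y), at (-35, 70, 88) mm in stock_box's frame; axes as stock_box's. It stays put when a cover is pressed.
- cover2 (a point): Centre of the face of one cover (front row, middle), at (-35, 0, 88) mm in stock_box's frame; axes as stock_box's. It stays put when a cover is pressed.
- cover3 (a point): Centre of the face of one cover (front row, -y), at (-35, -70, 88) mm in stock_box's frame; axes as stock_box's. It stays put when a cover is pressed.
- cover4 (a point): Centre of the face of one cover (back row, +y), at (35, 70, 88) mm in stock_box's frame; axes as stock_box's. It stays put when a cover is pressed.
- cover5 (a point): Centre of the face of one cover (back row, middle), at (35, 0, 88) mm in stock_box's frame; axes as stock_box's. It stays put when a cover is pressed.
- cover6 (a point): Centre of the face of one cover (back row, -y), at (35, -70, 88) mm in stock_box's frame; axes as stock_box's. It stays put when a cover is pressed.
- catch (a joint): How far the release button (whichever cover it is) is pressed down, m: 0 at rest, 0.006 at its stop. It yields straight down from 1.5 N, takes about 5 N at its stop, lets the tray go at about 0.0045, and springs back when let go. The blanks do not yield.
- tray (a joint): How far the tray has come out of the case's front, m: 0 shut and held by the catch, 0.07 fully out. Once let go, a weak spring (about 2 N) pushes it out in under 2 s, and it stays out.
- tray_front (a point): Centre of the outer face of the tray's blue front plate (396 mm wide, 64 mm high), without a handle, which forms the front of the case; it moves towards the case's -x by the tray's opening.
- polish_tin: Loose black tin of polish with a brass-coloured disc on its lid, 60 mm across, 24 mm high, standing on the case's top near its +y end; origin at the centre of its underside.
- heel_block: Loose brown heel block with a black rubber face, 50 x 45 x 28 mm high, standing on the case's top near its -y end; origin at the centre of its underside.
- shoe: Loose brown shoe, 250 mm long, 75 wide, about 100 high, on the counter left of the case; origin at the centre of its underside, toe to its +x.
- mug: Loose white mug, 76 mm across, 90 high, right of the case; origin at the centre of its underside.
- glue_bottle: Loose yellow glue bottle with a red cap, 54 mm across, 130 high, right of the case; origin at the centre of its underside.
- brush: Loose wooden shoe brush, 150 x 50 x 41 mm high, right of the case; origin at the centre of its underside, long side along its x.
- hammer: Loose hammer lying on the counter left of the case; handle to its -x.

How it is judged:
By the outcome, as a careful person would: the job done as asked, in the order asked, and still so for the second after the job is handed in, with the robot touching nothing.
It also fails if it takes over 51 s, if anything falls off the work surface, if the arm or the gripper's body presses on something with over 40 N, if the wrist force passes 120 N, or if a joint passes its speed limit or range.

## Robot

A 6-joint arm with a two-finger parallel gripper is mounted at the origin on the work surface. World frame = base frame: x ahead of the robot, y to its left, z up, the work surface at z = 0. Lengths are in m, angles in degrees, forces in N, time in s.
With the tool pointing down it reaches from about 0.4 to 0.825 m from the base axis. Payload 7 kg.
Tool frame: the origin (TCP) lies at the very end of the fingers, on their centre line; the grasp point (between the pads) lies 19 mm behind it; z points along the fingers, y is the line along which they close (so a half turn about z gives the same grasp; the last joint's range is limited). The gripper opens to 88 mm and grips with 3 to 60 N. Pads are 19 mm wide; open, the fingers measure 130 mm over their backs; the gripper's body (78 mm by 193 mm) begins 47 mm behind the grasp point.
Start: joints at [80.048, 20.546, 0.682, 0, -70.136, -16.507], TCP at [0.301, 0.604, 0.227] pointing down, gripper open.
Joint ranges: [-176.03, 176.03], [-82.01, 121.73], [-58.28, 71.71], [-173.87, 95.51], [-174.79, -0.11], [-173.66, 173.66]. Speed limits (degrees/s): [136.94, 136.94, 172.46, 180, 180, 180].

## Interface

Orientations are given as [roll, pitch, yaw] about the fixed x, y, z axes, in that order (R = Rz(yaw) Ry(pitch) Rx(roll)).
In Python, from plant import r gives the robot as it stands. The module is installed in compiled form; this text tells all that it offers.
- The arm moves only by the tool jog_arm, never from a script. Its arguments are lists of equal length, an entry for each row: "travel": the shift along the tool's x, y, z each as a share of 50 cm, from -1 to 1, a list of three; "dr": the turn, a rotation vector about the tool's x, y, z each as a share of 360 degrees, from -1 to 1, a list of three; "claw": the opening, from 0 (shut) to 1 (fully open). A call has exactly 10 rows; each row is the pose to reach, as a shift and turn from the pose commanded when the call began, along the tool's axes at that moment, turning the shorter way round; what a row does not reach only later rows make up. A row lasts 1/8 s, in which the tool goes at most 62.5 mm and 10.7 degrees, less where a joint would pass 70% of its speed; a pose out of reach is approached as far as the arm can. A call with a number of a shift or a turn outside -1 to 1 is refused whole. A call with a gripper value outside its range is refused whole. The fingers move at their own pace and stop on an object; "newtons" is the grip in N (left out, the last holds). Time passes only in rows, so rows that repeat a pose let the fingers close, or fill a call up. It gives the time, the measured TCP pose, the force, the opening and the grip force at its end, in the units of the state.
- r.get_state(): the state, without advancing time (a new reading comes with each control period).
- r.capture(name): name is "side" or "top" or "wrist"; returns a dict with "pixels" (400x640x3 uint8, red, green, blue), "range_z" (400x640 float32, m along the optical axis (not along the pixel's ray), 0 where there is no reading), "fx", "fy", "cx", "cy" (pixels), "dist_coeffs" ([k1, k2, p1, p2, k3] as OpenCV has them; the pictures are not rectified), "position" and "attitude" of the camera in the world; the wrist camera has in their place "hand_eye" (4x4, takes a point from camera to tool coordinates, whose origin is the TCP and whose axes are the flange's). Camera axes: x right, y up, looking along -z (the intrinsics and any distortion apply to the point x, -y, -z); pixel columns grow to the right and rows downward; lengths in m; the calibration is good to about 2 mm. A picture is of the moment at which its call begins: read the wrist's pose just before it.
- r.close_job(): hands the job in; it is judged then, once.
Trained networks look in the newest picture that a camera, given by its name, has taken for a name from the list of things; names that differ only in an ending like _2 or _b are one class to them, and where a whole thing is asked for, a point or a joint stands for the part that bears it (a point fixed in the world has none). Each returns a list of dicts, best first, with "conf" (0 to 1); they miss things now and then, are a little off and sometimes report something else, mostly with a low value. They report only what shows in the picture. A call takes as long as a camera call.
- r.boxes_of(name, camera): "extent" ([left, top, right, bottom] in pixels, round what is visible of it).
- r.regions_of(name, camera): "pixels" (400x640 bool, what is visible of it) and "extent" ([left, top, right, bottom] in pixels, round what is visible of it).
- r.tip_of(name, camera): "at" ([column, row] in pixels: a listed point, or the origin of a listed thing).
The state is a dict: "time_s": time; "joints": joint angles; "qd": joint speeds; "joint_torque": joint torques, N m; "tcp_pos": TCP position; "eef_rot": TCP orientation; "contact_force": force on the tool from outside, world axes, zero at the start; "moment": the same for the moment, N m; "gripper_width": finger opening in m; "gripper_force": force on a finger pad.
Only numpy, scipy, OpenCV 4.12 (cv2) and the standard library are available. Lean on these libraries where they do the work, as an engineer would, in place of code of your own. Each camera call takes 0.05 s, during which the arm holds its last target. There are 200 camera calls.

## Working session

There is one attempt and no reset: what is moved stays moved. The work goes in short steps, Python scripts to look and compute and a tool call to move; the robot and the scene stay as the last step left them, time stands still between calls to the robot, and variables do not carry over. Pictures are saved under pics/ and viewed, at most 10 in all, crops included, and the job is handed in when it is done.

Besides the shell and the picture viewer there is one more tool, called after "Emit:" by a JSON object that holds its "name" and its "arguments". jog_arm: Moves the arm, as the interface text tells. Its arguments: {"type":"object","properties":{"travel":{"type":"array"},"dr":{"type":"array"},"claw":{"type":"array"},"newtons":{"type":"number"}},"required":["travel","dr","claw"]}

```bash
mkdir -p pics; cat > h.py <<'E'
import numpy as np, cv2
from scipy.spatial.transform import Rotation as R
from plant import r
def cap(cam,png=None):
    s=r.get_state(); c=r.capture(cam)
    if png: cv2.imwrite('pics/'+png,c['pixels'][:,:,::-1])
    return s,c
def cloud(s,c,uv):
    uv=np.asarray(uv,float).reshape(-1,2)
    K=np.array([[c['fx'],0,c['cx']],[0,c['fy'],c['cy']],[0,0,1]])
    n=cv2.undistortPoints(uv.reshape(-1,1,2),K,np.array(c['dist_coeffs'],float)).reshape(-1,2)
    i=np.round(uv).astype(int); z=c['range_z'][i[:,1].clip(0,399),i[:,0].clip(0,639)]
    p=np.c_[n[:,0]*z,-n[:,1]*z,-z]
    if 'hand_eye' in c:
        H=np.array(c['hand_eye']); p=p@H[:3,:3].T+H[:3,3]
        Rt=R.from_euler('xyz',s['eef_rot'],degrees=True).as_matrix()
        return p@Rt.T+np.array(s['tcp_pos']),z
    a=np.array(c['attitude'])
    Rm=a if a.shape==(3,3) else R.from_euler('xyz',a,degrees=True).as_matrix() if a.size==3 else R.from_quat(a).as_matrix()
    return p@Rm.T+np.array(c['position']),z
E
python3 - <<'E'
from h import *
s,c=cap('top','top.png'); print(s); print(c['position'],c['attitude'])
for n in ['stock_box','polish_tin','heel_block','cover1','cover2','cover3','cover4','cover5','cover6','tray_front','mug','glue_bottle','shoe']:
    for d in r.tip_of(n,'top')[:2]:
        p,z=cloud(s,c,d['at']); print(n,round(d['conf'],2),np.round(d['at']),p.round(4))
for n in ['stock_box']:
    for d in r.regions_of(n,'top')[:1]:
        v,u=np.nonzero(d['pixels']); p,z=cloud(s,c,np.c_[u,v]); p=p[(z>0)&(abs(p[:,2]-.09)<.01)]
        print(d['conf'],len(p),np.median(p[:,2]),cv2.minAreaRect((p[:,:2]*1000).astype(np.float32)))
E
```

```text
{'time_s': 0.0, 'joints': array([ 8.00451756e+01,  2.05923674e+01,  6.35355161e-01, -1.99068290e-02,
       -7.01346541e+01, -1.65062850e+01]), 'qd': array([-0.02913049,  0.07437342,  0.11675924, -0.03551894, -0.06604286,
        0.02435363]), 'joint_torque': array([ 4.02722644e-04, -5.82715666e+01,  2.93050128e+01,  6.99698657e+00,
        6.86248895e-03, -1.65653405e-04]), 'tcp_pos': array([0.30059118, 0.60385341, 0.22562483]), 'eef_rot': array([ 1.79906794e+02, -8.10429631e-03, -2.64678823e+01]), 'contact_force': array([0.21055252, 0.30471156, 0.43496453]), 'moment': array([-0.03463656, -0.04136448, -0.02351891]), 'gripper_force': 0.0, 'gripper_width': 0.0875629068930713}
[ 3.94924655e-01 -1.30877931e-03  1.41580477e+00] [  3.55840492  -1.21522594 -89.60319515]
stock_box 0.82 [321. 181.] [[ 0.5162 -0.0419  0.0869]]
polish_tin 0.63 [260. 166.] [[0.5529 0.1234 0.1137]]
heel_block 0.81 [371. 205.] [[ 0.4489 -0.1732  0.119 ]]
cover1 0.96 [318. 189.] [[ 0.4916 -0.0324  0.0944]]
cover1 0.95 [292. 179.] [[0.5198 0.0385 0.0909]]
cover2 0.96 [318. 189.] [[ 0.4916 -0.0324  0.0944]]
cover2 0
[... 190 characters left out ...]
4]]
cover4 0.95 [292. 179.] [[0.5198 0.0385 0.0909]]
cover5 0.96 [318. 189.] [[ 0.4916 -0.0324  0.0944]]
cover5 0.95 [292. 179.] [[0.5198 0.0385 0.0909]]
cover6 0.96 [318. 189.] [[ 0.4916 -0.0324  0.0944]]
cover6 0.95 [292. 179.] [[0.5198 0.0385 0.0909]]
tray_front 0.73 [318. 182.] [[ 0.5136 -0.0335  0.0878]]
tray_front 0.52 [343. 197.] [[ 0.4719 -0.1018  0.0898]]
mug 0.67 [320. 181.] [[ 0.5148 -0.04    0.0875]]
mug 0.62 [458. 226.] [[ 0.3939 -0.4475  0.0028]]
glue_bottle 0.95 [472. 192.] [[ 0.4897 -0.4596  0.0891]]
shoe 0.74 [162. 144.] [[0.6185 0.4041 0.0661]]
0.83 6778 0.09059028873876851 ((527.8198852539062, -37.43724060058594), (401.3595886230469, 180.31878662109375), 75.54204559326172)
```

View pics/top.png

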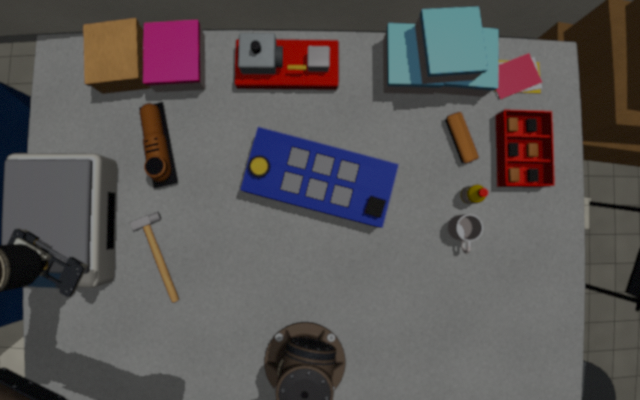

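The top view shows the blue box at pixels (242–397, 128–227), with the tin at (259,166), the heel block at (374,207) and six covers between them. Box centre is about (0.528, -0.037), yaw about -14.5°. I'll go above it with the gripper closed.

Emit:
{"name": "jog_arm", "arguments": {"travel": [[0.87,0.85,-0.1],[0.87,0.85,-0.1],[0.87,0.85,-0.1],[0.87,0.85,-0.1],[0.87,0.85,-0.1],[0.87,0.85,-0.1],[0.87,0.85,-0.1],[0.87,0.85,-0.1],[0.87,0.85,-0.1],[0.87,0.85,-0.1]], "dr": [[0,0,-0.0333],[0,0,-0.0333],[0,0,-0.0333],[0,0,-0.0333],[0,0,-0.0333],[0,0,-0.0333],[0,0,-0.0333],[0,0,-0.0333],[0,0,-0.0333],[0,0,-0.0333]], "claw": [0,0,0,0,0,0,0,0,0,0], "newtons": 5}}

```text
time_s: 2.0
tcp_pos: [0.5012, 0.0277, 0.2772]
eef_rot: [-180.0, -0.1, -14.5]
contact_force: [0.6, -0.1, 1.0]
gripper_width: 0.0005
gripper_force: 0.0
```

```bash
cat > look.py <<'E'
from h import *
import sys
s,c=cap('wrist',sys.argv[1]); print(s['time_s'],s['tcp_pos'],s['eef_rot'],s['contact_force'],s['gripper_width'])
P=[]
for d in r.tip_of('cover1','wrist'):
    p,z=cloud(s,c,d['at']); P.append(p[0]); print(round(d['conf'],2),np.round(d['at']),p.round(4))
# colour mask: grey covers on blue top
hsv=cv2.cvtColor(c['pixels'],cv2.COLOR_RGB2HSV)
v,u=np.mgrid[0:400,0:640]; pts,z=cloud(s,c,np.c_[u.ravel(),v.ravel()])
H=pts[:,2].reshape(400,640)
m=((hsv[...,1]<70)&(abs(H-.089)<.012)).astype(np.uint8)
m=cv2.morphologyEx(m,cv2.MORPH_OPEN,np.ones((5,5)))
n,l,st,ce=cv2.connectedComponentsWithStats(m)
for k in range(1,n):
    if st[k,4]<800: continue
    q=pts.reshape(400,640,3)[l==k]; q2=(q[:,:2]*1000).astype(np.float32)
    print('cc',ce[k].round(),st[k,4],cv2.minAreaRect(q2),np.median(q[:,2]))
for n in ['polish_tin','heel_block']:
    for d in r.tip_of(n,'wrist')[:1]: print(n,d['conf'],d['at'],cloud(s,c,d['at'])[0])
E
python3 look.py w1.png
```

```text
2.0 [0.50122472 0.0276941  0.27722253] [-1.79965795e+02 -5.23620969e-02 -1.45172668e+01] [ 0.60225399 -0.08250757  0.99421895] 0.00048498705540523583
cc [438. 106.] 2241 ((542.1886596679688, -112.44346618652344), (50.71240234375, 47.90619659423828), 75.4617691040039) 0.08708549787289549
cc [305. 108.] 2245 ((576.186279296875, 23.61241912841797), (48.71474075317383, 48.91770935058594), 75.48148345947266) 0.08723550301388036
cc [371. 107.] 2228 ((559.0870361328125, -44.233428955078125), (49.204769134521484, 47.93937301635742), 75.49712371826172) 0.08713672807897835
cc [306. 172.] 1925 ((508.8824462890625, 41.522682189941406), (50.66245651245117, 48.51239013671875), 75.47238159179688) 0.08743011612305454
cc [368. 172.] 1936 ((491.4002380371094, -26.90821647644043), (48.90074920654297, 49.03681182861328), 75.63431549072266) 0.08734676833846032
cc [431. 172.] 1874 ((473.7591857910156, -95.24058532714844), (51.03496551513672, 49.04897689819336), 75.40910339355469) 0.08710506617433318
polish_tin 0.86 [218.3, 154.1] [[0.55491277 0.11980263 0.11338909]]
heel_block 0.78 [512.6, 176.8] [[ 0.45770843 -0.16432393  0.11707876]]
```

View pics/w1.png

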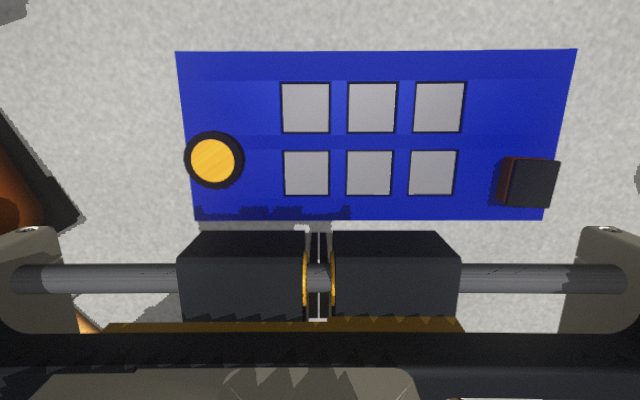

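The wrist view shows all six covers clearly: front row at pixels (306,172), (368,172), (431,172) and back row at (305,108), (371,107), (438,106). The tin is at (214,160) and the heel block at (528,182). Spacing, heights and yaw match the given box. Feeling cover1 first, pressing about 2 mm.

Emit:
{"name": "jog_arm", "arguments": {"travel": [[0.008,-0.031,0.1],[0.008,-0.031,0.2],[0.008,-0.031,0.3],[0.008,-0.031,0.34],[0.008,-0.031,0.364],[0.008,-0.031,0.372],[0.008,-0.031,0.378],[0.008,-0.031,0.382],[0.008,-0.031,0.382],[0.008,-0.031,0.382]], "dr": [[0,0,0],[0,0,0],[0,0,0],[0,0,0],[0,0,0],[0,0,0],[0,0,0],[0,0,0],[0,0,0],[0,0,0]], "claw": [0,0,0,0,0,0,0,0,0,0]}}

```text
time_s: 3.45
tcp_pos: [0.5093, 0.0445, 0.0882]
eef_rot: [-179.9, -0.1, -14.4]
contact_force: [-8.5, 3.0, 18.7]
gripper_width: 0.0006
gripper_force: 9.2
```

Cover1 is rigid: about 19 N, and the tip stopped at z = 0.088. Next is cover2.

Emit:
{"name": "jog_arm", "arguments": {"travel": [[0,0,-0.02],[0,0,-0.04],[0,0.08,-0.04],[0,0.145,-0.04],[0,0.145,-0.04],[0,0.145,-0.018],[0,0.145,-0.008],[0,0.145,-0.003],[0,0.145,0],[0,0.145,0]], "dr": [[0,0,0],[0,0,0],[0,0,0],[0,0,0],[0,0,0],[0,0,0],[0,0,0],[0,0,0],[0,0,0],[0,0,0]], "claw": [0,0,0,0,0,0,0,0,0,0]}}

```text
time_s: 4.7
tcp_pos: [0.4904, -0.0258, 0.0881]
eef_rot: [180.0, -0.0, -14.3]
contact_force: [-14.3, 4.0, 36.1]
gripper_width: 0.0005
gripper_force: 18.0
```

Cover2 is rigid too. Next is cover3, pressed a little less.

Emit:
{"name": "jog_arm", "arguments": {"travel": [[0,0,-0.02],[0,0,-0.04],[0,0.08,-0.04],[0,0.141,-0.04],[0,0.141,-0.04],[0,0.141,-0.018],[0,0.141,-0.008],[0,0.141,-0.004],[0,0.141,-0.002],[0,0.141,-0.002]], "dr": [[0,0,0],[0,0,0],[0,0,0],[0,0,0],[0,0,0],[0,0,0],[0,0,0],[0,0,0],[0,0,0],[0,0,0]], "claw": [0,0,0,0,0,0,0,0,0,0]}}

```text
time_s: 5.95
tcp_pos: [0.4727, -0.094, 0.0882]
eef_rot: [180.0, 0.0, -14.4]
contact_force: [-10.4, 5.2, 26.6]
gripper_width: 0.0002
gripper_force: 13.3
```

Cover3 is rigid. Next is cover6.

Emit:
{"name": "jog_arm", "arguments": {"travel": [[0,0,-0.02],[0,0,-0.04],[0.08,0.002,-0.04],[0.142,0.002,-0.04],[0.142,0.002,-0.04],[0.142,0.002,-0.018],[0.142,0.002,-0.008],[0.142,0.002,-0.003],[0.142,0.002,0],[0.142,0.002,0]], "dr": [[0,0,0],[0,0,0],[0,0,0],[0,0,0],[0,0,0],[0,0,0],[0,0,0],[0,0,0],[0,0,0],[0,0,0]], "claw": [0,0,0,0,0,0,0,0,0,0]}}

```text
time_s: 7.2
tcp_pos: [0.5402, -0.1131, 0.0882]
eef_rot: [180.0, 0.0, -14.4]
contact_force: [-9.4, 3.8, 18.1]
gripper_width: 0.0002
gripper_force: 9.0
```

Cover6 is rigid. Next is cover5.

Emit:
{"name": "jog_arm", "arguments": {"travel": [[0,0,-0.02],[0,0,-0.04],[0.002,-0.08,-0.04],[0.003,-0.141,-0.04],[0.003,-0.141,-0.04],[0.003,-0.141,-0.018],[0.003,-0.141,-0.008],[0.003,-0.141,-0.003],[0.003,-0.141,0],[0.003,-0.141,0]], "dr": [[0,0,0],[0,0,0],[0,0,0],[0,0,0],[0,0,0],[0,0,0],[0,0,0],[0,0,0],[0,0,0],[0,0,0]], "claw": [0,0,0,0,0,0,0,0,0,0]}}

```text
time_s: 8.45
tcp_pos: [0.5604, -0.0456, 0.0866]
eef_rot: [180.0, -0.0, -14.5]
contact_force: [-0.6, -1.3, 1.3]
gripper_width: 0.0004
gripper_force: 0.6
```

Cover5 gives (1.3 N, sinking past its face), so it's the button. Pressing it in.

Emit:
{"name": "jog_arm", "arguments": {"travel": [[0,0,0.002],[0,0,0.004],[0,0,0.006],[0,0,0.008],[0,0,0.009],[0,0,0.009],[0,0,0.009],[0,0,0.009],[0,0,0.009],[0,0,0.009]], "dr": [[0,0,0],[0,0,0],[0,0,0],[0,0,0],[0,0,0],[0,0,0],[0,0,0],[0,0,0],[0,0,0],[0,0,0]], "claw": [0,0,0,0,0,0,0,0,0,0]}}

```text
time_s: 9.7
tcp_pos: [0.5606, -0.0454, 0.0823]
eef_rot: [180.0, -0.0, -14.5]
contact_force: [-1.1, -4.2, 5.0]
gripper_width: 0.0006
gripper_force: 3.0
```

Emit:
{"name": "jog_arm", "arguments": {"travel": [[0,0,-0.01],[0,0,-0.03],[0,0,-0.1],[0,0,-0.2],[0,0,-0.3],[0,0,-0.4],[0,0,-0.4],[0,0,-0.4],[0,0,-0.4],[0,0,-0.4]], "dr": [[0,0,0],[0,0,0],[0,0,0],[0,0,0],[0,0,0],[0,0,0],[0,0,0],[0,0,0],[0,0,0],[0,0,0]], "claw": [0,0,0,0,0,0,0,0,0,0]}}

```text
time_s: 10.95
tcp_pos: [0.56, -0.0453, 0.281]
eef_rot: [180.0, 0.1, -14.5]
contact_force: [-0.1, 1.3, 0.2]
gripper_width: 0.0004
gripper_force: 0.0
```

```bash
python3 - <<'E'
from h import *
_,c=cap('side','side2.png'); s,c=cap('top','top2.png'); print(s['time_s'],s['tcp_pos'],s['contact_force'])
a=[cv2.imread('pics/'+n) for n in('side2.png','top2.png')]
cv2.imwrite('pics/both.png',cv2.resize(np.vstack(a),(480,600)))
E
```

```text
11.0 [ 0.56013274 -0.04531888  0.28120202] [ 0.44936923 -0.33361974 -0.10588327]
```

View pics/both.png

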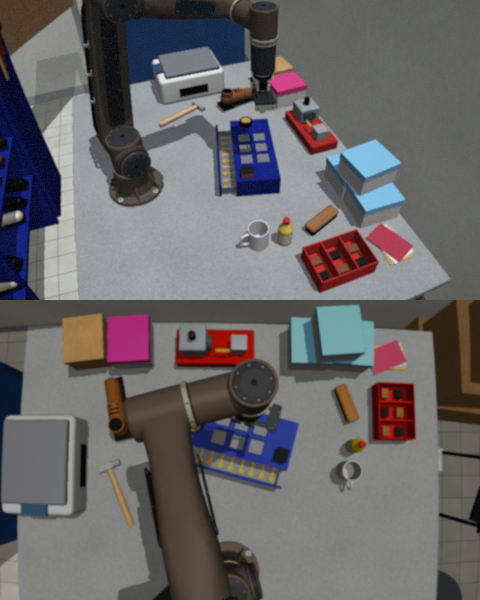

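The tray is out: in the side view (upper half) its compartments show at about (225,160), and in the top view (lower half) at about (240,467). The tin and heel block still stand on the box. I'll wait one more call and then measure how far the tray has come out.

Emit:
{"name": "jog_arm", "arguments": {"travel": [[0,0,-0.01],[0,0,-0.02],[0,0,-0.03],[0,0,-0.03],[0,0,-0.03],[0,0,-0.03],[0,0,-0.03],[0,0,-0.03],[0,0,-0.03],[0,0,-0.03]], "dr": [[0,0,0],[0,0,0],[0,0,0],[0,0,0],[0,0,0],[0,0,0],[0,0,0],[0,0,0],[0,0,0],[0,0,0]], "claw": [0,0,0,0,0,0,0,0,0,0]}}

```text
time_s: 12.3
tcp_pos: [0.5604, -0.0453, 0.2971]
eef_rot: [180.0, 0.0, -14.5]
contact_force: [-0.3, -0.4, -0.7]
gripper_width: 0.0007
gripper_force: 0.0
```

```bash
python3 - <<'E'
from h import *
s,c=cap('side'); v,u=np.mgrid[0:400,0:640]
p,z=cloud(s,c,np.c_[u.ravel(),v.ravel()])
Rz=R.from_euler('z',-14.5,degrees=True).as_matrix()
b=(p-[.525,-.0355,0])@Rz
m=(z>0)&(abs(b[:,1])<.19)&(b[:,2]>.03)&(b[:,2]<.1)&(b[:,0]>-.25)&(b[:,0]<.1)
print('tray front box x:',np.percentile(b[m,0],[0,1,3]),'expect -0.16')
s,c=cap('wrist')
for n in ['polish_tin','heel_block']:
    for d in r.tip_of(n,'wrist')[:1]: print(n,d['conf'],cloud(s,c,d['at'])[0])
E
```

```text
tray front box x: [-0.15741821 -0.15512126 -0.15145224] expect -0.16
polish_tin 0.97 [[0.5538367  0.11407343 0.11355377]]
heel_block 0.72 [[ 0.45648245 -0.17421978  0.11856413]]
```

```bash
python3 -c "
from plant import r
print(r.close_job())"
```

```text
the job is handed in; nothing more can be done
None
```

The release button was cover5 (back row, middle): I pressed it and let go, the tray sprang out to about its full 70 mm as measured by camera, nothing on or around the box was touched, and the job was handed in at about 12 s.

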